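# Unbolt and set the feed slider on a sloping control desk

### The arm

A 6-joint arm with a two-finger parallel gripper is mounted at the origin on a cart in front of the work surface, level with it; the furniture and walls round the work are solid. World frame = base frame: x ahead of the robot, y to its left, z up, the work surface at z = 0. Lengths are in m, angles in rad, forces in N, time in s.
With the tool pointing down it reaches from about 0.35 to 0.975 m from the base axis. Payload 4.9 kg.
Tool frame: the origin (TCP) lies on the mounting face of the last link; the fingertips stand 173 mm ahead of it and the grasp point (between the pads) lies 155 mm ahead of it; x points along the fingers, z is the direction in which the jaws open and shut, and the axes are right-handed (so a half turn about x gives the same grasp; the last joint's range is limited). The gripper opens to 85 mm and grips with 20 to 120 N. Pads are 22 mm wide; open, the fingers measure 114 mm over their backs; the gripper's body (76 mm by 85 mm) begins 54 mm behind the grasp point. The pads swing forward as they close: fully open they stand 13 mm farther back than shut.
Start: joints at [-1.45, 0.053, 1.613, -0, 1.476, -0.119], TCP at [0.148, -0.607, 0.405] pointing down, gripper open.
Joint ranges: [-3.01, 3.01], [-1.01, 2.22], [0.06, 2.58], [-1.02, 4.17], [0.09, 2.62], [-3.14, 3.14]. Speed limits (rad/s): [2.57, 2.57, 3.14, 3.14, 3.14, 3.14].

### API

Orientations are given as a rotation vector (axis times angle).
In Python, from station import get_obs, get_image, get_calibration, finish_job, look_for, masks_of, tip_of gives the robot as it stands.
- The arm moves only by the tool carry_out, never from a script. Its argument "increments" is a list of rows, each a list of 3 entries, a list of its own where there are three numbers: the turn, a rotation vector about the world's x, y, z in units of 0.1 rad (1.0 is 0.1 rad), then the shift along the world's x, y, z in units of 20 mm (1.0 is 20 mm), then the opening, from 0 (shut) to 1 (fully open). A call has 1 to 8 rows; each row shifts and turns the pose as measured when the row begins; what a row does not reach is not made up. A row lasts 1/10 s, in which the tool goes at most 50 mm and 8.59 degrees, less where a joint would pass 70% of its speed; a pose out of reach is approached as far as the arm can. A call with a number of a shift or a turn outside -1 to 1 is refused whole. A call with a gripper value outside its range is refused whole. The fingers move at their own pace and stop on an object; "squeeze" is the grip in N (left out, the last holds). Time passes only in rows, so rows that do not move let the fingers close. It gives the time, the measured TCP pose, the force and the opening at its end, in the units of the state.
- get_obs(): the state, without advancing time (a new reading comes with each control period).
- get_image(name): name is "scene" or "top" or "wrist"; returns (picture, depth): 420x560x3 uint8, blue, green, red; 420x560 float32, m along the optical axis (not along the pixel's ray), 0 where there is no reading.
- get_calibration(name): a dict with "fx", "fy", "cx", "cy" (pixels), "position" and "orientation" of the camera in the world. Camera axes: x right, y down, z forward; pixel columns grow to the right and rows downward; lengths in m; the calibration is good to about 2 mm. A picture is of the moment at which its call begins: read the wrist's pose just before it. get_calibration takes no time and is no camera call; for the wrist camera it gives the pose at the moment of the call.
- finish_job(): hands the job in, once; it reports no verdict.
Trained networks look in the newest picture that a camera, given by its name, has taken for a name from the list of things; names that differ only in an ending like _2 or _b are one class to them, and where a whole thing is asked for, a point or a joint stands for the part that bears it (a point fixed in the world has none). Each returns a list of dicts, best first, with "p" (0 to 1); they miss things now and then, are a little off and sometimes report something else, mostly with a low value. They report only what shows in the picture. A call takes as long as a camera call.
- look_for(camera, query): "centre" ([column, row] in pixels, amid what is visible of it).
- masks_of(camera, query): "region" (420x560 bool, what is visible of it) and "centre" ([column, row] in pixels, amid what is visible of it).
- tip_of(camera, query): "centre" ([column, row] in pixels: a listed point, or the origin of a listed thing).
The state is a dict: "t": time; "q": joint angles; "dq": joint speeds; "effort": joint torques, N m; "tool_pos": TCP position; "tool_rot": TCP orientation; "contact_force": force on the tool from outside, world axes, zero at the start; "wrist_torque": the same for the moment, N m; "opening": finger opening in m.
Only numpy, scipy, OpenCV 4.12 (cv2) and the standard library are available. Lean on these libraries where they do the work, as an engineer would, in place of code of your own. Each camera call takes 0.05 s, during which the arm holds its last target.

### The job

The feed slider on the sloping control desk is bolted at its right-hand stop. Draw the small locking bolt fully back towards the front edge of the desk, then slide the black grip along its track until its pointer stands exactly opposite the point of the index tab, and let go. Leave the bolt drawn, and do not shift the index tab or the things lying on and around the desk.

Things in the scene. Friction and masses are not known exactly. Their poses are not given: they have to be found in the camera images.
- desk: Grey control desk standing on the table, fixed: 340 mm wide, 218 mm deep, 30 mm high in front; its aluminium face (200 mm up the slope) leans 30 degrees from level, falling towards the robot, up to a flat ledge 45 mm deep, 130 mm above the table. Origin: centre of its underside; x away from the robot, y to the left, z up.
- guard_bar (a point): Middle of a 12 mm round steel guard bar parallel to the track, 110 mm out from the face and 60 mm up the slope from the track, a leg at each end 158 mm from here. It hangs right above the grip, which can be reached only with the tool leaned back to about square to the face; the bolt is clear of it. Axes of all points on the face: x up the slope, y along the track (to the robot's left), z square out of the face.
- slider_grip (a point): Middle of the slider's black plastic grip: an upright fin, 14 mm thick along the track, 30 mm long up the slope, standing 10 to 50 mm above the sloping face; this point is 30 mm above the face. It stands on a flat steel carriage 36 mm along the track, 28 mm up the slope, top 11 mm above the face. Axes as for the guard bar. Takes about 3 N to move and stays where it is left.
- slider_pointer (a point): Tip of the flat pointer on the slider's carriage, which points up the slope at the index tab; 31 mm up the slope from the middle of the grip, 8 mm above the face. Axes as for the guard bar.
- slider (a joint): Position of the slider along its track, m: 0 at its right-hand stop, 0.170 at the other end. It starts within 4 mm of 0; while the bolt is home it can move only about 6 mm.
- index_point (a point): Point of the small dark steel index tab, which points down the slope at the track; 33 mm up the slope from the middle of the track, 8 mm above the face. The tab is 16 mm wide, 12 mm high and sits on its own thin rail above the track, held by about 5 N of friction; it must not be shifted. Axes as for the guard bar.
- index (a joint): Position of the index tab along the track, m, on the same scale as the slider: the slider is set when both values agree. Starts between 0.05 and 0.16.
- bolt_knob (a point): Middle of the locking bolt's knob: a round steel post 16 mm across (13 mm at its foot), standing 10 to 44 mm above the face; this point is 30 mm above it. Home, it is 58 mm down the slope from the track, 30 mm along the track from the slider's stop. The bolt, a flat bar 12 mm wide, slides up and down the slope through a staple 14 mm high between knob and track. Axes as for the guard bar.
- bolt (a joint): How far the bolt is drawn, m: 0 home (its tip lies across the track and blocks the carriage), 0.034 fully drawn down the slope towards the robot. It frees the slider after about 17 mm, takes about 2.5 N to move and stays where it is left. Starts between 0 and 0.004.
- front_tin_mid (a point): Bystander: middle of a round grey tin with lid, 58 mm across, 34 mm high, standing on the table in front of the desk.
- hex_bolt_mid (a point): Bystander: middle of a loose steel hexagon bolt, 90 mm long, 32 mm wide, 28 mm high, lying on the table in front of the desk.
- ledge_nut_mid (a point): Bystander: middle of a steel nut, 34 mm across, 16 mm high, lying on the flat ledge (45 mm deep, 130 mm above the table) behind the sloping face.

How it is judged:
On the way:
1. the bolt is drawn back (by more than 26 mm) while the slider is still near its stop (within 20 mm) (value of joint bolt above 0.026 m and value of joint slider below 0.02 m), for 0.2 s.
At the end, for the whole second after the job is handed in: The slider's pointer stands opposite the index point within 4 mm along the track and is at rest, and the bolt is still drawn by more than 26 mm (y of slider_pointer in the frame of index_point between -0.004 and 0.004 m and value of joint bolt above 0.026 m and velocity of joint slider between -0.005 and 0.005 m/s); the robot touches nothing.
It fails at once if the index tab is shifted by more than 4 mm (distance of index_point from where it was at the start of the episode above 0.004 m).
It fails at once if the tin, the loose hexagon bolt or the nut is moved by more than 30 mm (distance of any of front_tin_mid, hex_bolt_mid, ledge_nut_mid from where it was at the start of the episode above 0.03 m).
It also fails if it takes over 48 s, if anything falls off the work surface, if the arm or the gripper's body presses on something with over 40 N, if the wrist force passes 120 N, or if a joint passes its speed limit or range.

## Working session

There is one attempt and no reset: what is moved stays moved. The work goes in short steps, Python scripts to look and compute and a tool call to move; the robot and the scene stay as the last step left them, time stands still between calls to the robot, and variables do not carry over. Pictures are saved under pics/ and viewed, and the job is handed in when it is done.

Besides the shell and the picture viewer there is one more tool, called after "Emit:" in YAML: its name, and indented under it one key for each argument. carry_out: Moves the arm, as the interface text tells. Shifts and turns lie within -1 to 1; 1 stands for 20 mm of shift or 0.1 rad of turn. Its arguments: {"type":"object","properties":{"increments":{"type":"array","items":{"type":"array"}},"squeeze":{"type":"number"}},"required":["increments"]}

```bash
ls; mkdir -p pics; cat > h.py <<'E'
import numpy as np, cv2
from scipy.spatial.transform import Rotation as R
from station import *
def cam(n):
    c=get_calibration(n); o=np.array(c["orientation"],float)
    M=R.from_rotvec(o).as_matrix() if o.shape==(3,) else o
    return c,M,np.array(c["position"])
def unproj(n,uv,d):
    c,M,p=cam(n); return p+M@(d*np.array([(uv[0]-c["cx"])/c["fx"],(uv[1]-c["cy"])/c["fy"],1]))
def ray(n,uv):
    c,M,p=cam(n); v=M@np.array([(uv[0]-c["cx"])/c["fx"],(uv[1]-c["cy"])/c["fy"],1]); return p,v/np.linalg.norm(v)
def proj(n,P):
    c,M,p=cam(n); v=M.T@(np.array(P)-p); return np.array([c["fx"]*v[0]/v[2]+c["cx"],c["fy"]*v[1]/v[2]+c["cy"]])
def tri(r1,r2):
    (p,a),(q,b)=r1,r2
    A=np.stack([a,-b],1); s=np.linalg.lstsq(A,q-p,rcond=None)[0]
    x,y=p+a*s[0],q+b*s[1]; return (x+y)/2,np.linalg.norm(x-y)
E
python3 - <<'E'
from h import *
print(get_obs())
for n in ["scene","top","wrist"]:
    im,d=get_image(n); cv2.imwrite(f"pics/{n}0.png",im); np.save(f"pics/{n}0.npy",d)
    print(n,get_calibration(n))
    if n!="wrist":
        for q in ["slider_grip","slider_pointer","index_point","bolt_knob","guard_bar","front_tin_mid","hex_bolt_mid","ledge_nut_mid","desk"]:
            print(q,[(np.round(r["centre"],1).tolist(),round(float(r["p"]),2)) for r in tip_of(n,q)[:2]])
E
```

```text
pics
{'t': 0.0, 'q': array([-1.45000167e+00,  5.33514282e-02,  1.61428399e+00, -7.08378576e-06,
        1.47598646e+00, -1.18962372e-01]), 'dq': array([ 0.00102844, -0.00059642, -0.00079476, -0.00084678, -0.00090488,
       -0.00060111]), 'effort': array([ 1.28288990e-03, -3.93680227e+01, -3.70176494e+01, -3.01775390e-05,
        6.94515111e-03,  4.64667291e-07]), 'tool_pos': array([ 0.14840691, -0.60685122,  0.403472  ]), 'tool_rot': array([ 1.03219394,  1.3146026 , -1.02980861]), 'contact_force': array([-0.11387141, -0.69577518,  0.59958181]), 'wrist_torque': array([-0.02706294, -0.02589635,  0.01631507]), 'opening': 0.08497238113481032}
scene {'fx': 399.0425883649446, 'fy': 399.0425883649446, 'cx': 278.2839543536027, 'cy': 206.3989839749505, 'position': array([ 0.21436652, -0.49189835,  0.71736605]), 'orientation': array([-2.21376876,  0.68700452, -0.30865105])}
slider_grip [([355.0, 287.3], 0.85), ([334.6, 222.4], 0.66)]
slider_pointer [([369.9, 277.1], 0.92)]
index_point [([322.3, 238.6], 0.6)]
bolt_knob [([323.3, 303.1], 0.82)]
guard_bar [([334.1, 220.5], 0.81)]
front_tin_mid [
[... 265 characters left out ...]
ition': array([0.40457379, 0.04399843, 0.98100906]), 'orientation': array([-2.14384461,  2.13815815, -0.20712163])}
slider_grip [([385.8, 194.6], 0.77)]
slider_pointer [([384.1, 180.2], 0.48)]
index_point [([382.1, 266.1], 0.58), ([325.5, 180.3], 0.56)]
bolt_knob [([369.4, 221.2], 0.67)]
guard_bar [([356.6, 184.3], 0.77)]
front_tin_mid [([301.7, 266.4], 0.93)]
hex_bolt_mid [([382.4, 267.9], 0.56)]
ledge_nut_mid [([347.8, 144.8], 0.68)]
desk [([342.4, 192.6], 0.69)]
wrist {'fx': 306.2557183084475, 'fy': 306.2557183084475, 'cx': 278.8459956616952, 'cy': 208.86610047811536, 'position': array([ 0.2191118 , -0.58842835,  0.37437141]), 'orientation': array([ 2.27830146, -1.78729505, -0.26748918])}
```

View pics/scene0.png

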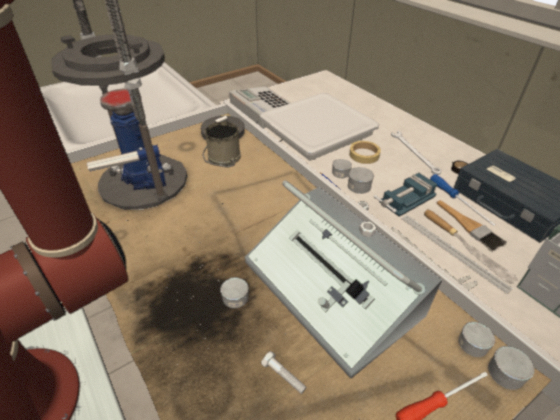

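View pics/top0.png

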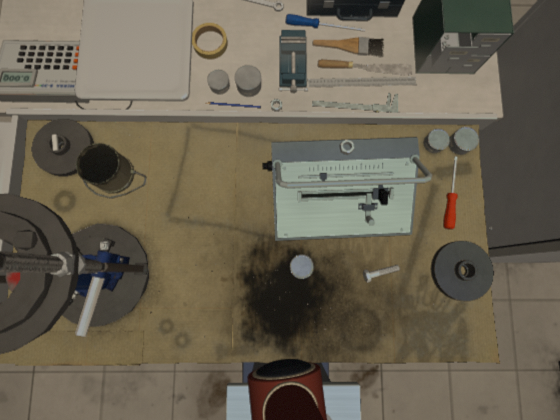

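View pics/wrist0.png

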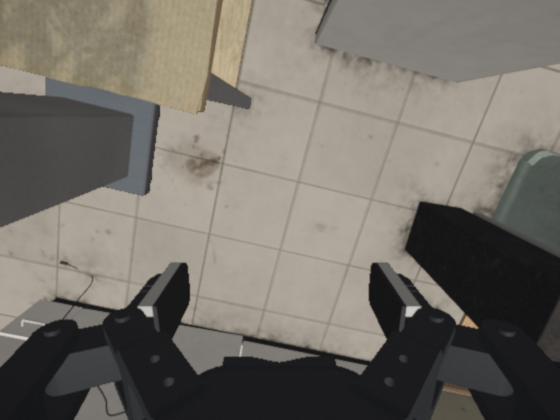

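```bash
python3 - <<'E'
from h import *
S={'grip':(355,287.3),'pointer':(369.9,277.1),'index':(322.3,238.6),'knob':(323.3,303.1),'bar':(334.1,220.5),'tin':(237.5,295.8),'hex':(283.8,368.6),'nut':(365.6,232.9),'desk':(328.1,290.6)}
T={'grip':(385.8,194.6),'pointer':(384.1,180.2),'index':(325.5,180.3),'knob':(369.4,221.2),'bar':(356.6,184.3),'tin':(301.7,266.4),'hex':(382.4,267.9),'nut':(347.8,144.8),'desk':(342.4,192.6)}
ds,dt=np.load("pics/scene0.npy"),np.load("pics/top0.npy")
for k in S:
    x,e=tri(ray("scene",S[k]),ray("top",T[k]))
    g=lambda d,u:d[int(round(u[1])),int(round(u[0]))]
    print(k,x.round(4),round(e,4),unproj("scene",S[k],g(ds,S[k])).round(4),unproj("top",T[k],g(dt,T[k])).round(4))
E
```

```text
grip [ 0.5839 -0.205   0.124 ] 0.0042 [ 0.5781 -0.2071  0.1298] [ 0.583  -0.2021  0.1374]
pointer [ 0.6193 -0.2034  0.1254] 0.0005 [ 0.632  -0.1946  0.1073] [ 0.5962 -0.1768  0.2169]
index [ 0.6187 -0.0695  0.1146] 0.0044 [ 0.6236 -0.0614  0.1039] [ 0.6231 -0.0717  0.1052]
knob [ 0.5318 -0.1772  0.0827] 0.0029 [ 0.5263 -0.1844  0.0964] [ 0.5283 -0.1728  0.0977]
bar [ 0.5884 -0.1205  0.2215] 0.005 [ 0.5957 -0.1165  0.2155] [ 0.5878 -0.1207  0.2146]
tin [ 0.429  -0.0221  0.0085] 0.0047 [ 0.4229 -0.0409  0.0357] [ 0.4262 -0.0197  0.0326]
hex [ 0.4196 -0.2173  0.0235] 0.0074 [ 0.4173 -0.2145  0.0193] [ 0.4235 -0.2255 -0.0009]
nut [ 0.6962 -0.1186  0.1298] 0.0109 [ 0.6823 -0.1237  0.1395] [ 0.7022 -0.122   0.1274]
desk [ 0.6076 -0.124   0.0082] 0.0159 [ 0.5647 -0.1552  0.0722] [ 0.5972 -0.1131  0.0906]
```

The scene picture shows the desk with the bar, the tab at about (326,234), the grip at about (355,289) and the knob at about (323,301). Top agrees, with the tab near (324,177) and grip at (385,195). The wrist sees only the floor. Next I fit the face plane and yaw.

```bash
python3 - <<'E'
from h import *
for n in ["scene","top"]:
    d=np.load(f"pics/{n}0.npy"); c,M,p=cam(n)
    v,u=np.mgrid[0:420,0:560]
    P=p+np.stack([(u-c["cx"])/c["fx"]*d,(v-c["cy"])/c["fy"]*d,d],-1)@M.T
    np.save(f"pics/{n}_P.npy",P)
    m=(P[...,0]>.49)&(P[...,0]<.66)&(P[...,1]>-.27)&(P[...,1]<.03)&(P[...,2]>.03)&(P[...,2]<.14)
    Q=P[m]; keep=np.ones(len(Q),bool)
    for _ in range(15):
        A=np.c_[Q[keep][:,:2],np.ones(keep.sum())]
        co=np.linalg.lstsq(A,Q[keep][:,2],rcond=None)[0]
        r=Q[:,2]-np.c_[Q[:,:2],np.ones(len(Q))]@co
        keep=np.abs(r)<max(.003,1.5*np.median(np.abs(r)))
    nn=np.array([-co[0],-co[1],1]);nn/=np.linalg.norm(nn)
    print(n,keep.sum(),co,nn,"tilt",np.degrees(np.arccos(nn[2])),"yaw",np.degrees(np.arctan2(-nn[1],-nn[0])),np.std(r[keep]))
    # bar points
    h=P@nn-co[2]*nn[2]
    mb=(h>.1)&(h<.125)&(P[...,0]>.5)&(P[...,0]<.68)&(P[...,1]>-.32)&(P[...,1]<.1)
    B=P[mb]; 
    if len(B)>20:
        vx=cv2.fitLine(B.astype(np.float32),cv2.DIST_HUBER,0,.01,.01).ravel(); print("bar",len(B),vx,"yaw",np.degrees(np.arctan(-vx[0]/vx[1])),B.min(0),B.max(0),h[mb].max())
    # flat ledge edge & desk outline
    ml=(P[...,2]>.122)&(P[...,2]<.138)&(P[...,0]>.62)&(P[...,0]<.75)&(P[...,1]>-.35)&(P[...,1]<.1)
    L=P[ml].astype(np.float32); print("ledge",len(L),L.mean(0),cv2.minAreaRect(L[:,:2]))
im=cv2.imread("pics/top0.png"); cv2.imwrite("pics/topz.png",cv2.resize(im[130:290,260:440],None,fx=4,fy=3.7,interpolation=cv2.INTER_CUBIC))
im=cv2.imread("pics/scene0.png"); cv2.imwrite("pics/scenez.png",cv2.resize(im[170:380,230:450],None,fx=2.8,fy=2.8,interpolation=cv2.INTER_CUBIC))
E
```

```text
scene 10469 [ 0.57884242  0.02835799 -0.25405479] [-0.50081743 -0.02453547  0.86520513] tilt 30.093863819826232 yaw 2.804726756371092 0.0013471577835069404
bar 1050 [-0.0504722   0.9987098   0.0055891   0.59270453 -0.14554869  0.21478608] yaw 2.8931186 [ 0.58105377 -0.27880962  0.20421874] [0.61029903 0.03576544 0.2200631 ] 0.11721392138433356Traceback (most recent call last):
  File "<stdin>", line 24, in <module>
cv2.error: OpenCV(4.12.0) /io/opencv/modules/imgproc/src/convhull.cpp:143: error: (-215:Assertion failed) total >= 0 && (depth == CV_32F || depth == CV_32S) in function 'convexHull'
```

```bash
python3 - <<'E'
from h import *
for n in ["top"]:
    d=np.load(f"pics/{n}0.npy"); c,M,p=cam(n)
    v,u=np.mgrid[0:420,0:560]
    P=p+np.stack([(u-c["cx"])/c["fx"]*d,(v-c["cy"])/c["fy"]*d,d],-1)@M.T
    m=(P[...,0]>.49)&(P[...,0]<.66)&(P[...,1]>-.27)&(P[...,1]<.03)&(P[...,2]>.03)&(P[...,2]<.14)
    Q=P[m]; keep=np.ones(len(Q),bool)
    for _ in range(15):
        A=np.c_[Q[keep][:,:2],np.ones(keep.sum())]
        co=np.linalg.lstsq(A,Q[keep][:,2],rcond=None)[0]
        r=Q[:,2]-np.c_[Q[:,:2],np.ones(len(Q))]@co
        keep=np.abs(r)<max(.003,1.5*np.median(np.abs(r)))
    nn=np.array([-co[0],-co[1],1]);nn/=np.linalg.norm(nn)
    print(n,keep.sum(),co,nn,"tilt",np.degrees(np.arccos(nn[2])),"yaw",np.degrees(np.arctan2(-nn[1],-nn[0])),np.std(r[keep]))
    h=P@nn-co[2]*nn[2]
    mb=(h>.1)&(h<.125)&(P[...,0]>.5)&(P[...,0]<.68)&(P[...,1]>-.32)&(P[...,1]<.1)
    B=P[mb]; 
    vx=cv2.fitLine(B.astype(np.float32),cv2.DIST_HUBER,0,.01,.01).ravel(); print("bar",len(B),vx,"yaw",np.degrees(np.arctan(-vx[0]/vx[1])),B.min(0),B.max(0),h[mb].max())
im=cv2.imread("pics/top0.png"); cv2.imwrite("pics/topz.png",cv2.resize(im[130:290,260:440],None,fx=4,fy=3.7,interpolation=cv2.INTER_CUBIC))
im=cv2.imread("pics/scene0.png"); cv2.imwrite("pics/scenez.png",cv2.resize(im[170:380,230:450],None,fx=2.8,fy=2.8,interpolation=cv2.INTER_CUBIC))
# consistency in face frame: from tri'd points
from scipy.spatial.transform import Rotation as R
Fr=(R.from_euler('z',2.85,degrees=True)*R.from_euler('y',-30,degrees=True)).as_matrix()
print(Fr.round(4).tolist())
for k,v in dict(grip=[.5839,-.205,.124],pointer=[.6193,-.2034,.1254],index=[.6187,-.0695,.1146],knob=[.5318,-.1772,.0827],bar=[.5884,-.1205,.2215]).items():
    print(k,(Fr.T@np.array(v)).round(4))
for v in ([.56,-.1,.254*0+.5788*.56-.0028-.254],): print("face pt",Fr.T@np.array(v))
E
```

```text
top 6863 [ 0.57871784  0.02663229 -0.25349426] [-0.50075446 -0.02304446  0.86528257] tilt 30.08501324241818 yaw 2.6348626089040157 0.0014329816836103366
bar 892 [-0.04347803  0.99905384 -0.00106727  0.59133637 -0.11619976  0.21534768] yaw 2.491894 [ 0.57961898 -0.27824298  0.20563862] [0.60754689 0.04156075 0.22054002] 0.11798214748500616
[[0.865, -0.0497, -0.4994], [0.0431, 0.9988, -0.0249], [0.5, -0.0, 0.866]]
grip [ 0.5582 -0.2338 -0.1791]
pointer [ 0.5896 -0.2339 -0.1956]
index [ 0.5895 -0.1002 -0.208 ]
knob [ 0.4937 -0.2034 -0.1895]
bar [ 0.6145 -0.1496 -0.099 ]
face pt [ 0.51373238 -0.12772028 -0.21885985]
```

```bash
true
```

```text
(no output)
```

View zooms.

View pics/topz.png

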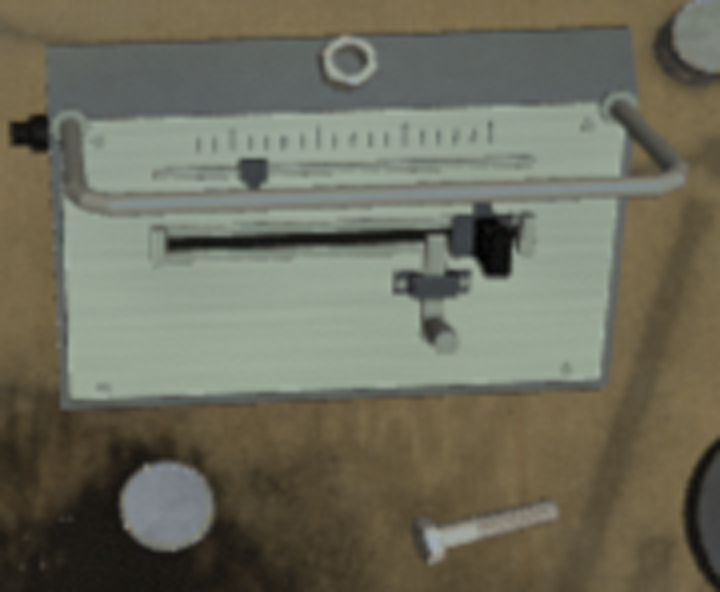

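View pics/scenez.png

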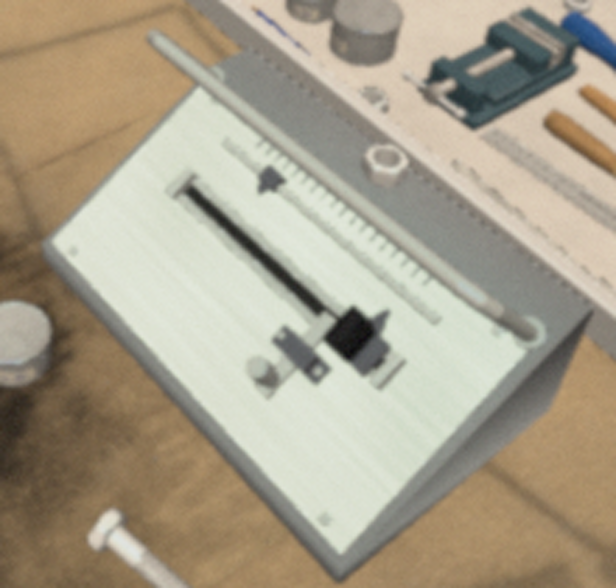

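Top shows the tab pointing down-slope at topz (253,185) and the knob head at (445,337). The grip is at the right-hand stop, and the bar covers part of the tab's rail. Scene agrees. Now I work out the tool pose.

```bash
cat >> h.py <<'E'
Fr=(R.from_euler('z',2.75,degrees=True)*R.from_euler('y',-30,degrees=True)).as_matrix()
E
python3 - <<'E'
from h import *
o=get_obs(); T=R.from_rotvec(o["tool_rot"]).as_matrix(); print("tool axes cols",T.round(3).tolist())
c,M,p=cam("wrist"); print("cam in tool",(T.T@(p-o["tool_pos"])).round(4),(T.T@M).round(3).tolist())
for s in (1,-1):
    G=np.stack([-Fr[:,2],-s*Fr[:,0],s*Fr[:,1]],1); 
    rv=(R.from_matrix(G)*R.from_matrix(T).inv()).as_rotvec(); print(s,np.linalg.det(G),rv.round(3),np.degrees(np.linalg.norm(rv)))
# face offset
for n,co in (("scene",[.57884,.02836,-.25405]),("top",[.57872,.02663,-.25349])):
    P=np.array([.56,-.12,0]);P[2]=co[0]*P[0]+co[1]*P[1]+co[2]; print(n,Fr.T@P)
for k,v in dict(grip=[.5839,-.205,.124],pointer=[.6193,-.2034,.1254],index=[.6187,-.0695,.1146],knob=[.5318,-.1772,.0827],bar=[.5884,-.1205,.2215]).items():
    print(k,(Fr.T@np.array(v)).round(4))
E
```

```text
tool axes cols [[-0.0, 0.971, 0.238], [-0.0, 0.238, -0.971], [-1.0, -0.0, 0.0]]
cam in tool [ 0.0303  0.0731 -0.0014] [[-0.0, -0.293, 0.956], [0.001, -0.956, -0.293], [1.0, 0.001, 0.0]]
1 1.0 [-0.76  -0.11   2.855] 169.3850468212663
-1 1.0 [ 0.075 -0.519 -0.187] 31.90759306989795
scene [ 0.51277829 -0.14672956 -0.21903739]
top [ 0.51312849 -0.14672956 -0.21843083]
grip [ 0.5586 -0.2328 -0.1793]
pointer [ 0.59   -0.2329 -0.1958]
index [ 0.5896 -0.0991 -0.2081]
knob [ 0.494  -0.2025 -0.1897]
bar [ 0.6147 -0.1486 -0.0991]
```

```bash
python3 - <<'E'
from h import *
for P in ([.494,-.2025,.08],[.494,-.2025,-.0337]): print(Fr@np.array(P), (Fr@np.array(P)-get_obs()["tool_pos"])/.02)
E
```

```text
[ 0.39708551 -0.18366009  0.31628203] [12.43165742 21.17218356 -4.42201348]
[ 0.45387004 -0.18093253  0.21781494] [15.27088396 21.30856139 -9.3453679 ]
```

Emit:
carry_out:
  increments:
    - [[0, 0, 0], [0.55, 0.95, 0], 1]
    - [[0, 0, 0], [0.55, 0.95, 0], 1]
    - [[0, 0, 0], [0.55, 0.95, 0], 1]
    - [[0, 0, 0], [0.55, 0.95, 0], 1]
    - [[0, 0, 0], [0.55, 0.95, 0], 1]
    - [[0, 0, 0], [0.55, 0.95, 0], 1]
    - [[0, 0, 0], [0.55, 0.95, 0], 1]
    - [[0, 0, 0], [0.55, 0.95, 0], 0.6]

```text
t: 1.85
tool_pos: [0.2375, -0.4512, 0.4047]
tool_rot: [1.033, 1.311, -1.035]
contact_force: [0.5, -0.2, -0.6]
opening: 0.0733
```

Emit:
carry_out:
  increments:
    - [[0.09, -0.65, -0.23], [0.55, 0.95, 0], 0.6]
    - [[0.09, -0.65, -0.23], [0.55, 0.95, 0], 0.6]
    - [[0.09, -0.65, -0.23], [0.55, 0.95, 0], 0.6]
    - [[0.09, -0.65, -0.23], [0.55, 0.95, 0], 0.6]
    - [[0.09, -0.65, -0.23], [0.55, 0.95, 0], 0.6]
    - [[0.09, -0.65, -0.23], [0.55, 0.95, 0], 0.6]
    - [[0.09, -0.65, -0.23], [0.55, 0.95, 0], 0.6]
    - [[0.09, -0.65, -0.23], [0.55, 0.95, 0], 0.6]

```text
t: 2.65
tool_pos: [0.3288, -0.2924, 0.406]
tool_rot: [1.398, 0.823, -0.77]
contact_force: [-0.1, -0.0, 0.5]
opening: 0.0514
```

```bash
cat >> h.py <<'E'
G=np.stack([-Fr[:,2],Fr[:,0],-Fr[:,1]],1)
def goto(PF):
    "PF: grasp point in face frame -> rows needed"
    o=get_obs(); T=R.from_rotvec(o["tool_rot"])
    tgt=Fr@(np.array(PF)+np.array([0,0,.155]))
    print("grasp F now",(Fr.T@(o["tool_pos"]+.155*T.as_matrix()[:,0])).round(4),"shift units",((tgt-o["tool_pos"])/.02).round(2),"turn units",((R.from_matrix(G)*T.inv()).as_rotvec()/.1).round(2),"force",(Fr.T@o["contact_force"]).round(1))
E
python3 - <<'E'
from h import *
goto([.494,-.2025,-.075])
E
```

```text
grasp F now [ 0.4786 -0.3089  0.0395] shift units [ 3.41  5.44 -4.49] turn units [0.01 0.22 0.09] force [ 0.2 -0.   0.5]
```

Emit:
carry_out:
  increments:
    - [[0, 0.1, 0], [0.55, 0.9, -0.7], 0.6]
    - [[0, 0.1, 0.1], [0.55, 0.9, -0.7], 0.6]
    - [[0, 0, 0], [0.55, 0.9, -0.7], 0.6]
    - [[0, 0, 0], [0.55, 0.9, -0.7], 0.6]
    - [[0, 0, 0], [0.55, 0.9, -0.7], 0.6]
    - [[0, 0, 0], [0.55, 0.9, -0.7], 0.6]
    - [[0, 0, 0], [0, 0, 0], 0.6]

```text
t: 3.35
tool_pos: [0.3963, -0.1778, 0.3212]
tool_rot: [1.382, 0.841, -0.775]
contact_force: [-0.5, -0.4, -1.3]
opening: 0.0507
```

```bash
python3 - <<'E'
from h import *
goto([.494,-.2025,-.075])
im,d=get_image("wrist"); cv2.imwrite("pics/w1.png",im); np.save("pics/w1.npy",d)
for q in ["slider_grip","slider_pointer","index_point","bolt_knob"]:
    for r in tip_of("wrist",q)[:2]:
        c=r["centre"]; print(q,np.round(c,1),round(float(r["p"]),2))
        p,v=ray("wrist",c); p=Fr.T@p; v=Fr.T@v
        h={"slider_grip":.03,"bolt_knob":.03}.get(q,.008)
        s=(-.2187+h-p[2])/v[2]; print("  F at nominal height",(p+s*v).round(4), "depth F",(Fr.T@unproj("wrist",c,d[int(round(c[1])),int(round(c[0]))])).round(4))
E
```

```text
grasp F now [ 0.4968 -0.1973 -0.0705] shift units [ 0.04 -0.29 -0.24] turn units [ 0.07  0.05 -0.03] force [-1.1 -0.4 -0.9]
slider_grip [319.9 144. ] 0.91
  F at nominal height [ 0.551  -0.2318 -0.1887] depth F [ 0.5527 -0.2289 -0.1682]
slider_pointer [317.8  97.4] 0.67
  F at nominal height [ 0.5877 -0.2326 -0.2107] depth F [ 0.5879 -0.233  -0.2137]
index_point [155.8  93.9] 0.86
  F at nominal height [ 0.59   -0.0998 -0.2107] depth F [ 0.5902 -0.0984 -0.2145]
bolt_knob [280.6 207.8] 0.66
  F at nominal height [ 0.4991 -0.2029 -0.1887] depth F [ 0.5038 -0.2026 -0.1724]
```

View pics/w1.png

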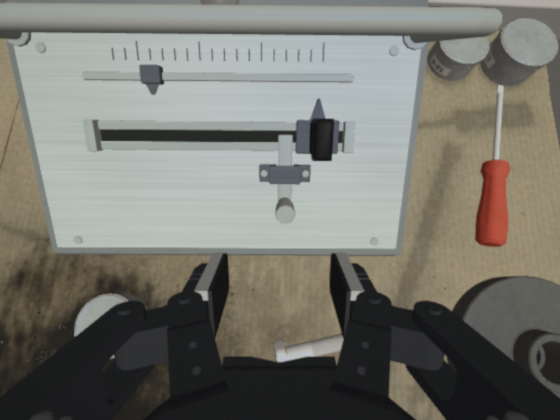

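The wrist picture shows everything clearly: knob top (285,211), grip top (321,142), pointer tip (318,98), tab point (153,95). The track runs level in the picture, so the yaw is right. I check the knob top against depth.

```bash
python3 - <<'E'
from h import *
d=np.load("pics/w1.npy")
im=cv2.imread("pics/w1.png"); cv2.imwrite("pics/w1z.png",cv2.resize(im[60:235,110:370],None,fx=3,fy=3,interpolation=cv2.INTER_CUBIC))
def F(uv,h):
    p,v=ray("wrist",uv); p=Fr.T@p; v=Fr.T@v; return (p+(-.2187+h-p[2])/v[2]*v).round(4)
print("knob top",F((285,211),.044),"pointer",F((318.5,98),.008),"tab",F((153,95),.008),"griptop",F((321,158),.05),F((322,120),.05))
for uv in ((285,211),(285,214),(321,140),(321,150),(200,220),(300,240),(100,230),(250,100)): print(uv,(Fr.T@unproj("wrist",uv,d[uv[1],uv[0]])).round(4))
print("rail ends",F((84,76),.003),F((353,77),.003))
for q in ["bolt_knob","slider_grip"]:
    for r in masks_of("wrist",q)[:2]:
        m=r["region"]; v,u=np.nonzero(m); print(q,r["p"],m.sum(),u.min(),u.max(),v.min(),v.max())
E
```

```text
knob top [ 0.5005 -0.2062 -0.1747] pointer [ 0.5876 -0.2342 -0.2107] tab [ 0.5892 -0.0976 -0.2107] griptop [ 0.5433 -0.2322 -0.1687] [ 0.5703 -0.2317 -0.1687]
(285, 211) [ 0.5012 -0.2061 -0.1724]
(285, 214) [ 0.4988 -0.2061 -0.1723]
(321, 140) [ 0.5564 -0.2313 -0.1669]
(321, 150) [ 0.5494 -0.2315 -0.166 ]
(200, 220) [ 0.4791 -0.1275 -0.2156]
(300, 240) [ 0.4587 -0.2223 -0.2161]
(100, 230) [ 0.4685 -0.0314 -0.2172]
(250, 100) [ 0.586  -0.177  -0.2149]
rail ends [ 0.604  -0.0409 -0.2157] [ 0.6045 -0.2629 -0.2157]
bolt_knob 0.89 1061 275 294 133 223
bolt_knob 0.58 1777 295 338 99 160
slider_grip 0.62 1769 295 338 98 160
slider_grip 0.55 516 139 163 64 93
```

View pics/w1z.png

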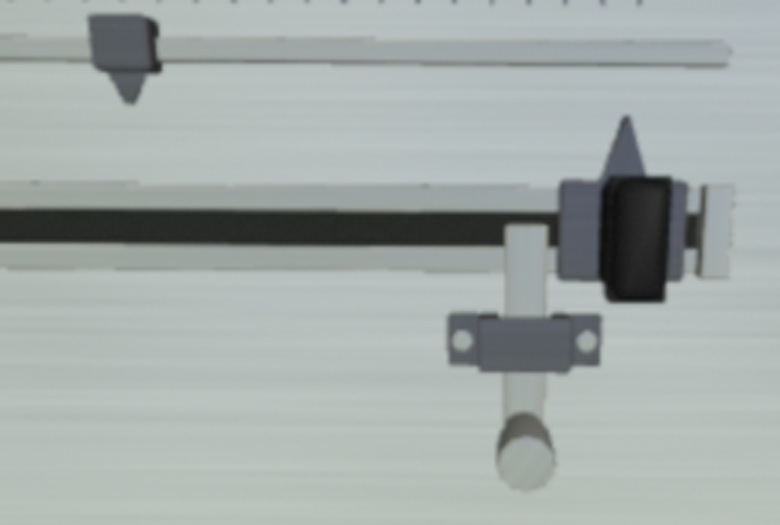

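The knob top reads F(0.499,-0.206). The track line is about 0.5565 from the grip, the pointer and the tab, so the knob should be near 0.498, which agrees. Descending to grasp it.

```bash
python3 - <<'E'
from h import *
goto([.498,-.206,-.184])
E
```

```text
grasp F now [ 0.499  -0.2011 -0.0675] shift units [ 2.94 -0.19 -5.04] turn units [0.11 0.1  0.02] force [ 0.2 -0.2  0.5]
```

Emit:
carry_out:
  increments:
    - [[0.1, 0.1, 0], [0.4, -0.15, -0.7], 0.6]
    - [[0, 0, 0], [0.4, 0, -0.7], 0.6]
    - [[0, 0, 0], [0.4, 0, -0.7], 0.6]
    - [[0, 0, 0], [0.4, 0, -0.7], 0.6]
    - [[0, 0, 0], [0.4, 0, -0.7], 0.6]
    - [[0, 0, 0], [0.4, 0, -0.7], 0.6]
    - [[0, 0, 0], [0, 0, 0], 0.6]

```text
t: 4.4
tool_pos: [0.4457, -0.1892, 0.2434]
tool_rot: [1.389, 0.829, -0.784]
contact_force: [-0.6, -0.2, -0.5]
opening: 0.0513
```

```bash
python3 - <<'E'
from h import *
goto([.498,-.206,-.184])
im,d=get_image("wrist"); cv2.imwrite("pics/w2.png",im)
E
```

```text
grasp F now [ 0.5005 -0.2123 -0.1622] shift units [ 0.47  0.24 -0.98] turn units [0.07 0.08 0.11] force [-0.8 -0.1 -0.1]
```

View pics/w2.png

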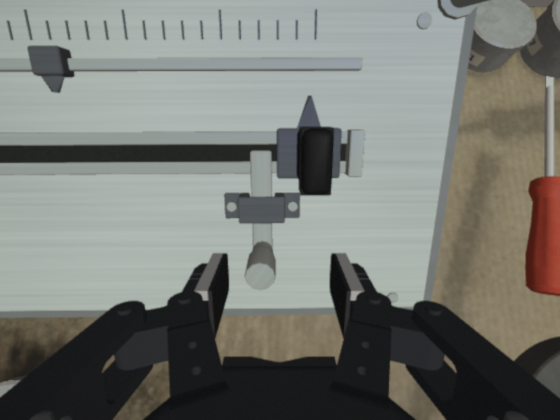

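The knob top is at (260,272), left of the fingers' midline at 279. That matches the computed 6 mm offset. Correcting it and descending.

Emit:
carry_out:
  increments:
    - [[0.1, 0.1, 0.1], [0.15, 0.3, -0.3], 0.6]
    - [[0, 0, 0], [0.15, 0, -0.3], 0.6]
    - [[0, 0, 0], [0.15, 0, -0.3], 0.6]
    - [[0, 0, 0], [0, 0, 0], 0.6]

```text
t: 4.85
tool_pos: [0.4556, -0.1842, 0.2283]
tool_rot: [1.389, 0.842, -0.778]
contact_force: [-0.3, -0.3, -0.4]
opening: 0.0512
```

```bash
python3 - <<'E'
from h import *
goto([.498,-.206,-.184])
im,d=get_image("wrist"); cv2.imwrite("pics/w3.png",im)
goto([.498,-.206,-.184])
E
```

```text
grasp F now [ 0.501  -0.2061 -0.1804] shift units [-0.02 -0.01 -0.22] turn units [0.01 0.03 0.02] force [-0.5 -0.3 -0.2]
grasp F now [ 0.5014 -0.2062 -0.18  ] shift units [-0.02 -0.01 -0.24] turn units [0.01 0.03 0.02] force [0.  0.8 0.7]
```

View pics/w3.png

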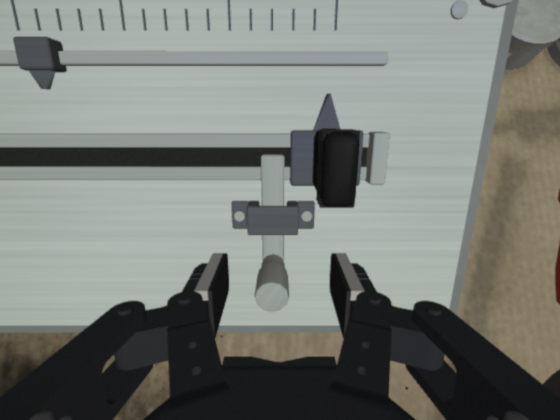

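Emit:
carry_out:
  increments:
    - [[0, 0, 0], [0, 0.12, -0.2], 0.3]
    - [[0, 0, 0], [0, 0, 0], 0]
    - [[0, 0, 0], [0, 0, 0], 0]
    - [[0, 0, 0], [0, 0, 0], 0]
    - [[0, 0, 0], [0, 0, 0], 0]
    - [[0, 0, 0], [0, 0, 0], 0]
  squeeze: 25

```text
t: 5.5
tool_pos: [0.4557, -0.1811, 0.2253]
tool_rot: [1.39, 0.843, -0.776]
contact_force: [0.3, -0.2, -0.8]
opening: 0.0152
```

```bash
python3 - <<'E'
from h import *
goto([.464,-.206,-.184])
im,d=get_image("wrist"); cv2.imwrite("pics/w4.png",im)
E
```

```text
grasp F now [ 0.5    -0.2027 -0.1831] shift units [-1.5  -0.24 -0.92] turn units [-0.01  0.04  0.01] force [-0.1 -0.2 -0.9]
```

View pics/w4.png

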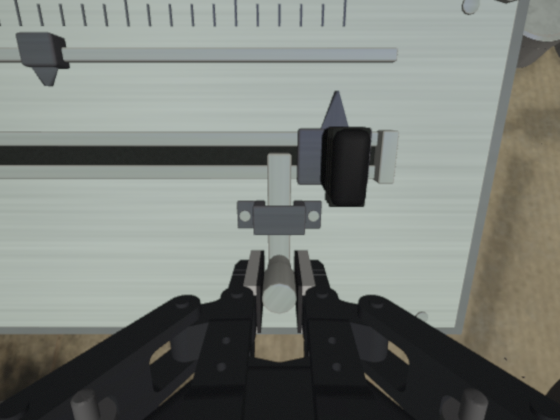

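The fingers have closed on the knob (278,285), opening 15 mm. Drawing it down the slope.

Emit:
carry_out:
  increments:
    - [[0, 0, 0], [-0.3, -0.02, -0.17], 0]
    - [[0, 0, 0], [-0.3, -0.02, -0.17], 0]
    - [[0, 0, 0], [-0.3, -0.02, -0.17], 0]
    - [[0, 0, 0], [-0.3, -0.02, -0.17], 0]
    - [[0, 0, 0], [-0.25, -0.02, -0.15], 0]
    - [[0, 0, 0], [0, 0, 0], 0]

```text
t: 6.15
tool_pos: [0.4255, -0.1827, 0.208]
tool_rot: [1.394, 0.839, -0.773]
contact_force: [10.6, 2.5, -5.6]
opening: 0.0148
```

```bash
python3 - <<'E'
from h import *
goto([.464,-.2035,-.184])
E
```

```text
grasp F now [ 0.4659 -0.2028 -0.183 ] shift units [ 0.   -0.03 -0.05] turn units [-0.03  0.09  0.03] force [  6.4   2.  -10.2]
```

```bash
python3 - <<'E'
from h import *
im,d=get_image("wrist"); cv2.imwrite("pics/w5.png",im)
goto([.464,-.2035,-.184])
E
```

```text
grasp F now [ 0.4659 -0.2027 -0.1831] shift units [-0.   -0.03 -0.05] turn units [-0.03  0.09  0.03] force [ 5.7  1.7 -7.3]
```

View pics/w5.png

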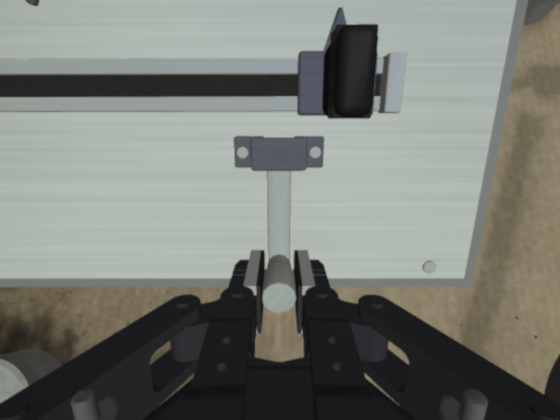

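The bolt tip is clear of the track (its end is now hidden in the staple at (278,152)) and it travelled 34 mm. Opening and backing out square to the face.

Emit:
carry_out:
  increments:
    - [[0, 0, 0], [0, 0, 0], 0.5]
    - [[0, 0, 0], [0, 0, 0], 0.5]
    - [[0, 0, 0], [0, 0, 0], 0.5]
    - [[0, 0, 0], [-0.2, -0.01, 0.35], 0.5]
    - [[0, 0, 0], [-0.4, -0.02, 0.7], 0.5]
    - [[0, 0, 0], [-0.4, -0.02, 0.7], 0.5]
    - [[0, 0, 0], [-0.4, -0.02, 0.7], 0.5]
    - [[0, 0, 0], [-0.2, -0.01, 0.35], 0.5]

```text
t: 7.0
tool_pos: [0.39, -0.1848, 0.2656]
tool_rot: [1.392, 0.843, -0.777]
contact_force: [-0.1, -0.5, 0.5]
opening: 0.0425
```

```bash
python3 - <<'E'
from h import *
G6=R.from_rotvec(-.06*Fr[:,1]).as_matrix()@G
def goto2(PF):
    o=get_obs(); T=R.from_rotvec(o["tool_rot"]); tgt=Fr@np.array(PF)-.155*G6[:,0]
    print("grasp F now",(Fr.T@(o["tool_pos"]+.155*T.as_matrix()[:,0])).round(4),"shift units",((tgt-o["tool_pos"])/.02).round(2),"turn units",((R.from_matrix(G6)*T.inv()).as_rotvec()/.1).round(2),"force",(Fr.T@o["contact_force"]).round(1),"open",o["opening"])
goto2([.545,-.232,-.12])
im,d=get_image("wrist"); cv2.imwrite("pics/w6.png",im)
E
cat >> h.py <<'E'
G6=R.from_rotvec(-.06*Fr[:,1]).as_matrix()@G
def goto2(PF):
    o=get_obs(); T=R.from_rotvec(o["tool_rot"]); tgt=Fr@np.array(PF)-.155*G6[:,0]
    print("grasp F now",(Fr.T@(o["tool_pos"]+.155*T.as_matrix()[:,0])).round(4),"shift units",((tgt-o["tool_pos"])/.02).round(2),"turn units",((R.from_matrix(G6)*T.inv()).as_rotvec()/.1).round(2),"force",(Fr.T@o["contact_force"]).round(1),"open",o["opening"])
E
```

```text
grasp F now [ 0.4631 -0.2033 -0.1154] shift units [ 3.36 -1.27  1.62] turn units [ 0.01 -0.56  0.02] force [ 0.2 -0.5  0.5] open 0.04254158311138448
```

View pics/w6.png

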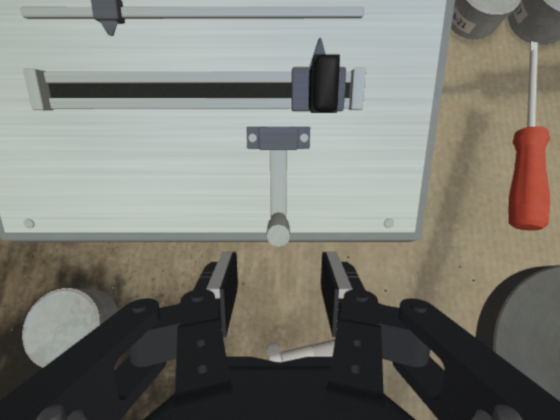

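The bolt stayed drawn, with the knob at (278,232). The pointer is at (319,40) and the tab at (110,34). Moving above the grip.

Emit:
carry_out:
  increments:
    - [[0, -0.28, 0], [0.56, -0.2, 0.27], 0.5]
    - [[0, -0.28, 0], [0.56, -0.2, 0.27], 0.5]
    - [[0, 0, 0], [0.56, -0.2, 0.27], 0.5]
    - [[0, 0, 0], [0.56, -0.2, 0.27], 0.5]
    - [[0, 0, 0], [0.56, -0.2, 0.27], 0.5]
    - [[0, 0, 0], [0.56, -0.2, 0.27], 0.5]
    - [[0, 0, 0], [0, 0, 0], 0.5]

```text
t: 7.75
tool_pos: [0.4651, -0.2115, 0.299]
tool_rot: [1.411, 0.792, -0.727]
contact_force: [0.2, 0.6, 0.4]
opening: 0.0427
```

```bash
python3 - <<'E'
from h import *
goto2([.552,-.230,-.182])
im,d=get_image("wrist"); cv2.imwrite("pics/w7.png",im)
goto2([.552,-.230,-.182])
E
```

```text
grasp F now [ 0.5539 -0.2338 -0.1229] shift units [ 1.45  0.25 -2.56] turn units [-0.    0.1   0.03] force [0.4 0.6 0.2] open 0.042688765991960184
grasp F now [ 0.5526 -0.2333 -0.1233] shift units [ 1.48  0.23 -2.52] turn units [-0.01  0.08  0.03] force [-1.1  0.3 -0.2] open 0.04266998412591956
```

View pics/w7.png

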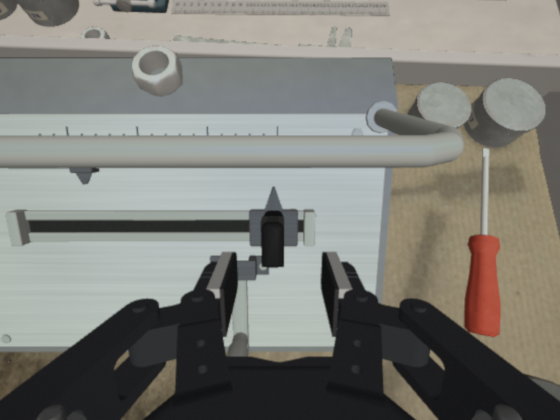

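The grip is at (273,243), slightly left of the midline at 279, which agrees with the computed shift. The pointer (273,187) and the tab (84,183) are both visible below the bar. Descending.

Emit:
carry_out:
  increments:
    - [[0, 0, 0], [0.3, 0.2, -0.5], 0.5]
    - [[0, 0, 0], [0.3, 0.02, -0.5], 0.5]
    - [[0, 0, 0], [0.3, 0.02, -0.5], 0.5]
    - [[0, 0, 0], [0, 0, 0], 0.5]

```text
t: 8.2
tool_pos: [0.4828, -0.2047, 0.2623]
tool_rot: [1.413, 0.798, -0.729]
contact_force: [-0.9, -0.9, -0.6]
opening: 0.0429
```

```bash
python3 - <<'E'
from h import *
goto2([.552,-.230,-.182])
im,d=get_image("wrist"); cv2.imwrite("pics/w8.png",im)
E
```

```text
grasp F now [ 0.5503 -0.2273 -0.1637] shift units [ 0.57 -0.09 -0.73] turn units [-0.04  0.05  0.02] force [-1.1 -0.9 -0.1] open 0.04287379802929363
```

View pics/w8.png

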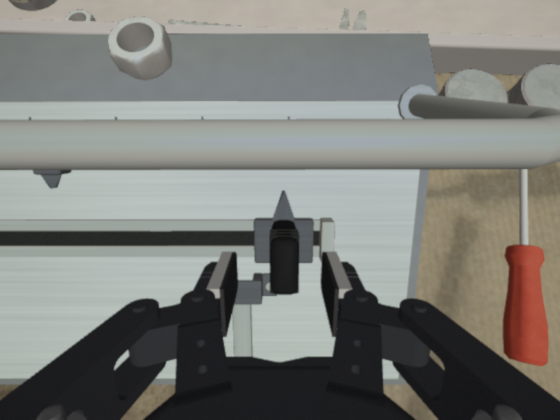

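Emit:
carry_out:
  increments:
    - [[0, 0, 0], [0.25, -0.09, -0.35], 0.5]
    - [[0, 0, 0], [0.25, 0, -0.35], 0.5]
    - [[0, 0, 0], [0, 0, 0], 0.5]

```text
t: 8.55
tool_pos: [0.4932, -0.2066, 0.2477]
tool_rot: [1.413, 0.797, -0.729]
contact_force: [-0.5, -0.1, -0.8]
opening: 0.0428
```

```bash
python3 - <<'E'
from h import *
goto2([.552,-.229,-.182])
im,d=get_image("wrist"); cv2.imwrite("pics/w9.png",im)
E
```

```text
grasp F now [ 0.5521 -0.2298 -0.1815] shift units [0.04 0.05 0.  ] turn units [-0.04  0.06  0.03] force [-0.9 -0.  -0.5] open 0.04280084144402071
```

View pics/w9.png

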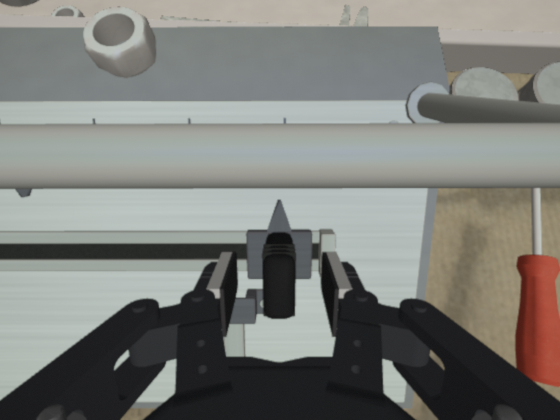

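The grip is centred between the pads at (279,280) and the pointer tip is visible at (279,202). Closing.

Emit:
carry_out:
  increments:
    - [[0, 0, 0], [0, 0, 0], 0]
    - [[0, 0, 0], [0, 0, 0], 0]
    - [[0, 0, 0], [0, 0, 0], 0]
    - [[0, 0, 0], [0, 0, 0], 0]
    - [[0, 0, 0], [0, 0, 0], 0]
  squeeze: 25

```text
t: 9.1
tool_pos: [0.4932, -0.2067, 0.2486]
tool_rot: [1.412, 0.795, -0.729]
contact_force: [1.9, -1.0, -2.7]
opening: 0.0136
```

```bash
python3 - <<'E'
from h import *
goto2([.552,-.229+.1365,-.182])
E
```

```text
grasp F now [ 0.5527 -0.2301 -0.1807] shift units [-0.28  6.88 -0.04] turn units [-0.02  0.07  0.03] force [ 0.2 -1.1 -3.3] open 0.013586729002930892
```

Emit:
carry_out:
  increments:
    - [[0, 0, 0], [-0.01, 0.3, 0], 0]
    - [[0, 0, 0], [-0.03, 0.5, 0], 0]
    - [[0, 0, 0], [-0.03, 0.5, 0], 0]
    - [[0, 0, 0], [-0.03, 0.5, 0], 0]
    - [[0, 0, 0], [0, 0, 0], 0]

```text
t: 9.6
tool_pos: [0.4911, -0.1695, 0.2484]
tool_rot: [1.411, 0.789, -0.731]
contact_force: [2.2, 1.9, -1.7]
opening: 0.0136
```

```bash
python3 - <<'E'
from h import *
goto2([.552,-.229+.1365,-.182])
im,d=get_image("wrist"); cv2.imwrite("pics/w10.png",im)
E
```

```text
grasp F now [ 0.5527 -0.1936 -0.1807] shift units [-0.18  5.02 -0.03] turn units [0.01 0.09 0.06] force [ 1.2  1.8 -2.6] open 0.013557748124280136
```

View pics/w10.png

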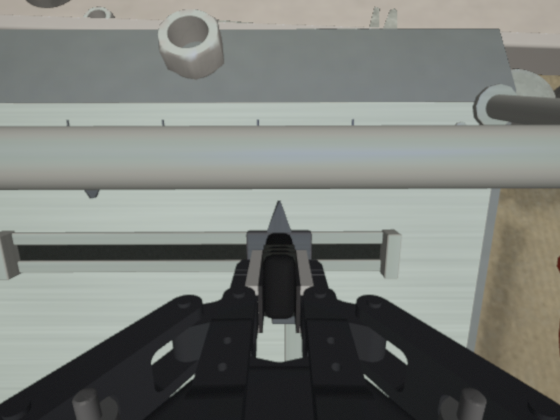

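The slider moves with the grip and is now 36 mm along. The pointer is at (279,203) and the tab tip peeks out below the bar at (93,197). Continuing.

Emit:
carry_out:
  increments:
    - [[0, 0, 0], [-0.03, 0.6, 0], 0]
    - [[0, 0, 0], [-0.03, 0.6, 0], 0]
    - [[0, 0, 0], [-0.03, 0.6, 0], 0]
    - [[0, 0, 0], [-0.03, 0.6, 0], 0]
    - [[0, 0, 0], [-0.03, 0.6, 0], 0]
    - [[0, 0, 0], [-0.03, 0.6, 0], 0]
    - [[0, 0, 0], [-0.03, 0.5, 0], 0]
    - [[0, 0, 0], [0, 0, 0], 0]

```text
t: 10.45
tool_pos: [0.487, -0.087, 0.2482]
tool_rot: [1.41, 0.782, -0.734]
contact_force: [4.1, 1.9, -1.7]
opening: 0.0133
```

```bash
python3 - <<'E'
from h import *
goto2([.552,-.229+.1365,-.182])
im,d=get_image("wrist"); cv2.imwrite("pics/w11.png",im)
cv2.imwrite("pics/w11z.png",cv2.resize(im[170:290,190:350],None,fx=5,fy=5,interpolation=cv2.INTER_CUBIC))
E
```

```text
grasp F now [ 0.5528 -0.1122 -0.1808] shift units [ 0.02  0.89 -0.02] turn units [0.07 0.12 0.11] force [ 2.8  1.7 -3.6] open 0.013301025232177412
```

View pics/w11z.png

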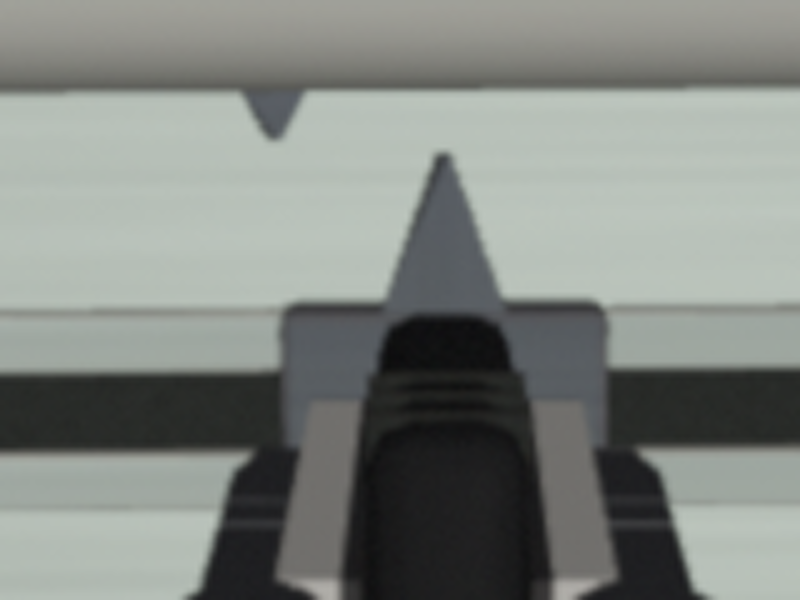

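```bash
python3 - <<'E'
from h import *
def F(uv,h):
    p,v=ray("wrist",uv); p=Fr.T@p; v=Fr.T@v; return (p+(-.2175+h-p[2])/v[2]*v).round(4)
a,b=F((278.6,201),.008),F((244.8,197.5),.008); print(a,b,b-a, (b-a)[1]/.02)
E
```

```text
[ 0.5848 -0.1116 -0.2095] [ 0.5868 -0.0938 -0.2095] [0.002  0.0178 0.    ] 0.8900000000000005
```

Emit:
carry_out:
  increments:
    - [[0, 0, 0], [0, 0.45, 0], 0]
    - [[0, 0, 0], [-0.02, 0.45, 0], 0]
    - [[0, 0, 0], [0, 0, 0], 0]
    - [[0, 0, 0], [0, 0, 0], 0]

```text
t: 10.9
tool_pos: [0.4864, -0.0681, 0.2483]
tool_rot: [1.409, 0.782, -0.735]
contact_force: [2.8, -3.8, -1.8]
opening: 0.0134
```

```bash
python3 - <<'E'
from h import *
goto2([.552,-.0938,-.182])
im,d=get_image("wrist")
cv2.imwrite("pics/w12z.png",cv2.resize(im[170:290,190:350],None,fx=5,fy=5,interpolation=cv2.INTER_CUBIC))
E
```

```text
grasp F now [ 0.5529 -0.0933 -0.1808] shift units [ 0.06 -0.12 -0.03] turn units [0.07 0.11 0.11] force [ 1.3 -4.  -2.9] open 0.01339662440541116
```

View pics/w12z.png

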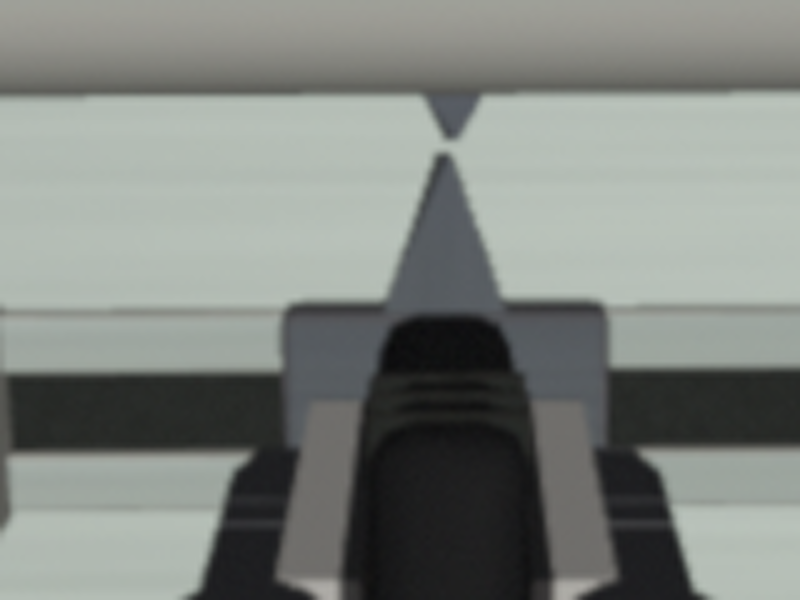

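The pointer is at x = 443/5 and the tab at 453/5 in the crop, so it is about 1 mm too far left. Nudging it back before letting go.

Emit:
carry_out:
  increments:
    - [[0, 0, 0], [0, -0.06, 0], 0]
    - [[0, 0, 0], [0, 0, 0], 0]

```text
t: 11.15
tool_pos: [0.4864, -0.069, 0.2483]
tool_rot: [1.411, 0.784, -0.735]
contact_force: [2.0, -1.8, -2.4]
opening: 0.0137
```

```bash
python3 - <<'E'
from h import *
goto2([.552,-.0938,-.182])
im,d=get_image("wrist")
cv2.imwrite("pics/w13z.png",cv2.resize(im[170:290,190:350],None,fx=5,fy=5,interpolation=cv2.INTER_CUBIC))
E
```

```text
grasp F now [ 0.5529 -0.0939 -0.1808] shift units [ 0.06 -0.08 -0.03] turn units [0.05 0.1  0.11] force [ 0.4 -1.9 -3. ] open 0.013651058195367362
```

View pics/w13z.png

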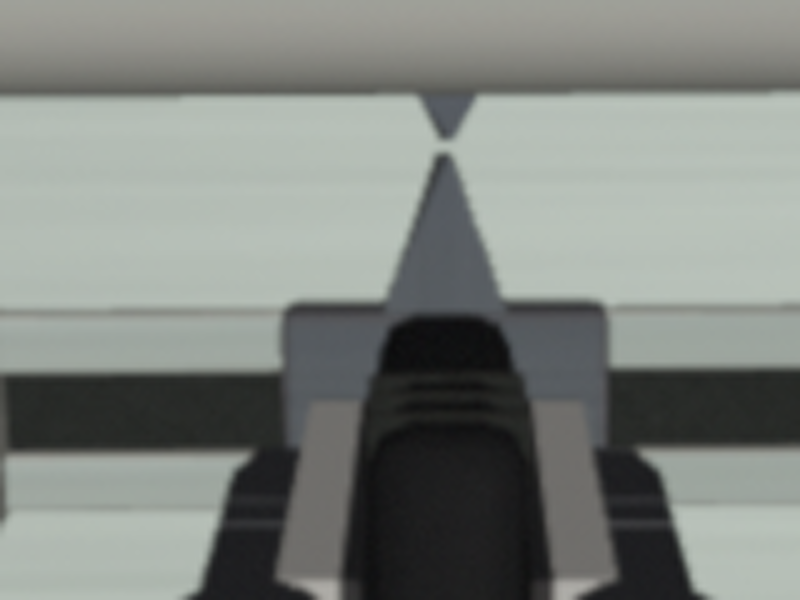

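Now they line up (444 against 447, about 0.3 mm). Letting go.

Emit:
carry_out:
  increments:
    - [[0, 0, 0], [0, 0, 0], 0.5]
    - [[0, 0, 0], [0, 0, 0], 0.5]
    - [[0, 0, 0], [0, 0, 0], 0.5]
    - [[0, 0, 0], [0, 0, 0], 0.5]

```text
t: 11.6
tool_pos: [0.4867, -0.0698, 0.2492]
tool_rot: [1.411, 0.78, -0.735]
contact_force: [-0.6, -0.3, 0.6]
opening: 0.043
```

```bash
python3 - <<'E'
from h import *
goto2([.552,-.0938,-.182])
im,d=get_image("wrist"); cv2.imwrite("pics/w14.png",im)
cv2.imwrite("pics/w14z.png",cv2.resize(im[170:330,190:370],None,fx=4,fy=3.7,interpolation=cv2.INTER_CUBIC))
E
```

```text
grasp F now [ 0.5539 -0.0951 -0.1801] shift units [ 0.04 -0.03 -0.08] turn units [0.06 0.12 0.13] force [-0.3 -0.3  0.8] open 0.04299010893784332
```

View pics/w14z.png

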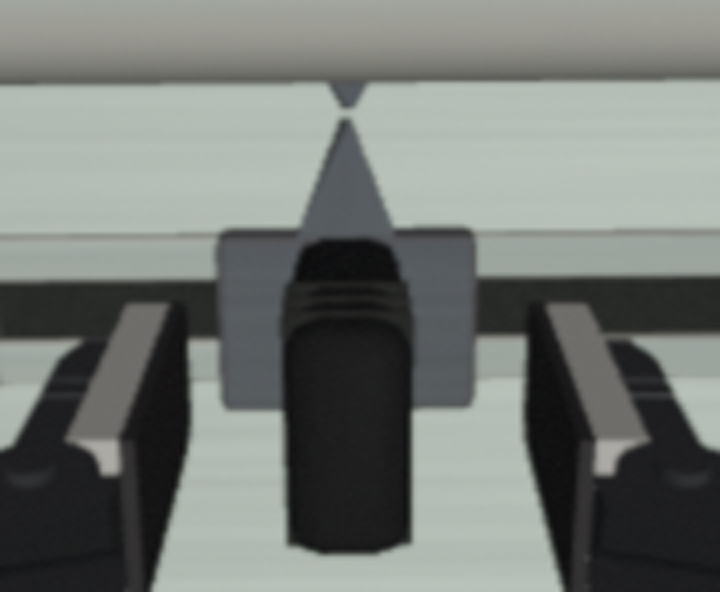

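Still aligned after release (347 against 347). Backing out along the tool axis.

Emit:
carry_out:
  increments:
    - [[0, 0, 0], [-0.3, -0.01, 0.45], 0.5]
    - [[0, 0, 0], [-0.4, -0.02, 0.6], 0.5]
    - [[0, 0, 0], [-0.4, -0.02, 0.6], 0.5]
    - [[0, 0, 0], [-0.4, -0.02, 0.6], 0.5]
    - [[0, 0, 0], [-0.6, -0.02, 0.5], 0.5]
    - [[0, 0, 0], [-0.8, 0, 0.3], 0.5]
    - [[0, 0, 0], [-0.8, 0, 0.1], 0.5]
    - [[0, 0, 0], [0, 0, 0], 0.5]

```text
t: 12.45
tool_pos: [0.4101, -0.0718, 0.3148]
tool_rot: [1.411, 0.779, -0.736]
contact_force: [0.9, 0.7, -0.3]
opening: 0.0427
```

```bash
python3 - <<'E'
from h import *
im,d=get_image("wrist"); cv2.imwrite("pics/w15.png",im)
goto2([.5,-.0938,-.1])
im,d=get_image("top"); cv2.imwrite("pics/top1.png",cv2.resize(im[130:290,260:440],None,fx=4,fy=3.7,interpolation=cv2.INTER_CUBIC))
E
```

```text
grasp F now [ 0.5209 -0.0937 -0.0852] shift units [-0.45 -0.14 -1.11] turn units [0.07 0.13 0.13] force [-0.   0.3 -0.2] open 0.04254694683981523
```

View pics/w15.png

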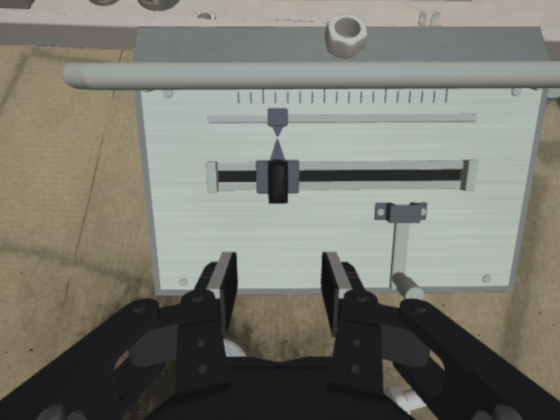

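View pics/top1.png

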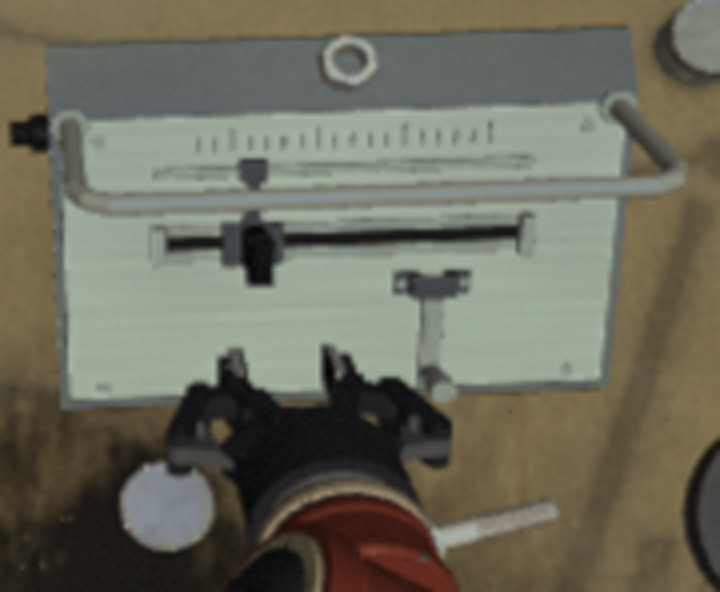

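Both views agree. The pointer tip (277,138) stands opposite the tab (277,137). The bolt is drawn, and tab, nut and tin have the same top-view pixels as at the start. The gripper is clear. Handing in.

```bash
python3 -c "
from station import *
print(finish_job())"
```

```text
the job is handed in; nothing more can be done
None
```

The job is handed in. The bolt is drawn, the slider's pointer stands opposite the index tab, and the gripper is clear of everything; no verdict was reported.

- **Bolt:** I gripped the knob and drew it about 34 mm down the slope while the slider was still at its stop. Pictures taken afterwards show it still drawn.
- **Slider:** With the tool leaned back a few degrees past square to the face, I took the grip and slid it about 137 mm. It went about 1 mm too far, so I nudged it back before letting go.
- **Last checks:** After release, the pointer and the tab point were at the same pixel column in the wrist picture, so the error is well under 1 mm. The tab, nut and tin sat at the same pixels as at the start. The hexagon bolt was partly hidden by the arm in the last pictures, but its visible end had not moved. Contact force read about zero, and the job took about 12.5 s of the 48 s.
- **Disagreements:** The wrist camera and the gripper differed by about 3 mm along the track. The last stretch measured about 18 mm by ray and about 19 mm by scale. I settled both from pictures before and after gripping.

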